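# Move a specimen plate from its lidded tray to the microscope stage with a spatula

## Task

Take the sliding lid off the specimen tray (lift it over the nibs at the tray's open end, then slide it out of its grooves) and lay it flat, knob up, near the middle of the grey mat. Then slide the spatula under the specimen plate in the tray, lift it out and set it down centred and square across the two rails of the microscope stage, without the fingers touching the plate and without letting the plate down onto the bench. Finally draw the spatula out, stand it back on the bench well away from the plate, and leave the objective, the jar and the dish undisturbed.

Things in the scene. Friction and masses are not known exactly. Their poses are not given: they have to be found in the camera images.
- tray: Aluminium specimen tray, fixed, 150 (x) x 124 (y) x 52 mm high, inside 88 wide, floor 6 thick. Origin: centre of its underside, z up. Open end at its -x, roughly towards the robot; end wall at +x (inner face x = 69). A lid slides in side grooves, a plate lies on two ribs inside.
- tray_ribs (a point): Middle between the tray's two ribs, at the height of their tops: tray x = 18, y = 0, z = 20 mm; axes as the tray's. Ribs: along x, 8 wide, centred at y = +-31, 100 long, 14 high above the floor, so the channel under the plate is 54 wide and 14 high, open to -x.
- tray_nibs (a point): Midway between the two nibs at the tray's open end, at their top: tray x = -78, y = 0, z = 35.5 mm; axes as the tray's. Nibs are 6 long, at |y| = 44 to 62, 5.5 above the groove floors (z = 30). Groove ceilings at z = 46, wall tops z = 52, groove sides y = +-54. The middle (|y| under 44) is open.
- lid_knob (a point): Centre of the black knob, 14 (x) x 30 (y) x 34 mm high, in the middle of the loose grey lid 138 x 102 x 4 (85 g). 21 above the lid's underside; axes as the lid's, z up. At the start the lid lies on the groove floors (tray z = 30), 3 mm play all round. Raised about 8.5 it clears nibs and ceilings and slides to tray -x; free after 150.
- plate: Loose dark steel specimen plate, 64 (x) x 72 (y) x 4 mm, about 60 g, a small round specimen on top. Origin: centre of its underside, z up. Starts on the tray's ribs under the lid, about square to the tray, 12 to 26 towards +x of the tray's middle. Fingers must not touch it.
- spatula_grip (a point): On the spatula's upright black grip, 65 mm above the blade's underside; x along the blade to its tip, z up. Grip 14 (x) x 30 (y), top 87.5 above the underside. Flat steel blade 36 wide, 2.5 thick, from 20 behind this point to 106 ahead; a foot 22 x 34 round the grip is 8.5 high. Loose, 140 g, stands on the bench.
- spatula_tip (a point): Middle of the spatula blade's front edge, at its underside; axes as spatula_grip.
- stage: Microscope stage, fixed: black block 100 (x) x 120 (y) x 24 mm with two steel rails along x (8 wide, 80 long, centred at y = +-31, z = 24 to 40); channel between them 54 wide, 16 high, open at both ends. Origin: centre of its underside. -x end roughly towards the robot. A 22 mm screw sticks out each side.
- mat: Thin grey mat, fixed on the bench, 170 (x) x 160 (y) x 2 mm. Origin: centre of its underside.
- objective: Bystander: loose steel microscope objective standing on the bench, 46 mm diameter x 58 high. Origin: centre of its underside.
- jar: Bystander: loose amber bottle, 48 mm diameter x 120 high. Origin: centre of its underside.
- dish: Bystander: loose small white dish, 60 mm diameter x 22 high. Origin: centre of its underside.
Mind the look-alikes: they are no part of the job. What is shaped like the part that bears lid_knob but turquoise is not meant.

How it is judged:
By the outcome, as a careful person would: the job done as asked, in the order asked, and still so for the second after the job is handed in, with the robot touching nothing.
It also fails if it takes over 72 s, if anything falls off the work surface, if the arm or the gripper's body presses on something with over 40 N, if the wrist force passes 120 N, or if a joint passes its speed limit or range.

## Robot

A 6-joint arm with a two-finger parallel gripper is mounted at the origin on the work surface. World frame = base frame: x ahead of the robot, y to its left, z up, the work surface at z = 0. Lengths are in m, angles in degrees, forces in N, time in s.
With the tool pointing down it reaches from about 0.325 to 0.85 m from the base axis. Payload 15.5 kg.
Tool frame: the origin (TCP) lies at the very end of the fingers, on their centre line; the grasp point (between the pads) lies arm.grip_depth behind it (arm.grip_depth is the distance from the TCP to the grasp point, in m); z points along the fingers, y is the direction in which the jaws open and shut (so a half turn about z gives the same grasp; the last joint's range is limited). The gripper opens to 91 mm and grips with 3 to 60 N. Pads are 32 mm wide; open, the fingers measure 118 mm over their backs; the gripper's body (76 mm by 178 mm) begins 60 mm behind the grasp point.
Start: joints at [65.518, 28.281, 77.091, -0, 74.628, -5.472], TCP at [0.204, 0.591, 0.214] pointing down, gripper open.
Joint ranges: [-166.48, 166.48], [-47.26, 123.95], [12.59, 153.08], [-70.14, 250.14], [6.76, 159.57], [-176.63, 176.63]. Speed limits (degrees/s): [108.29, 108.29, 147.25, 172.46, 172.46, 172.46].

## Interface

Orientations are given as a 3x3 rotation matrix whose columns are the frame's x, y, z axes.
In Python, from rig import arm gives the robot as it stands. Calls block until the motion is done:
- arm.move_to(position, orientation): joint-space move of the TCP to a pose.
- arm.move_l(position, orientation=None, feed=0.15): straight line of the TCP; orientation=None keeps the orientation; feed is the mean speed in m/s.
- arm.move_joints(angles): joint-space move.
- arm.grip(opening): finger opening in m; the grip force is fixed at half the most; returns when the fingers have stopped.
- arm.sleep(seconds).
- arm.solve_ik(position, orientation): joint angles nearest the present ones, or None.
- arm.snapshot(name): name is "scene" or "side" or "wrist"; returns the picture (480x640x3 uint8, red, green, blue); there is no depth.
- arm.get_calibration(name): a dict with "intrinsics" (3x3 intrinsics, pixels), "k1" (the pictures are not rectified: a ray, as slopes to the right and down, at radius r is drawn at 1 + k1 r^2 times it, then the intrinsics apply), "cam_to_world" (4x4, takes a point from camera to world coordinates). Camera axes: x right, y down, z forward; pixel columns grow to the right and rows downward; lengths in m; the calibration is good to about 2 mm. A picture is of the moment at which its call begins: read the wrist's pose just before it. get_calibration takes no time and is no camera call; for the wrist camera it gives the pose at the moment of the call.
A pose or a line that the arm cannot do raises arm.Unreachable and nothing moves.
- arm.sign_off(): hands the job in, once; it reports no verdict.
Readings, each from a call of its own:
- arm.current_t(): time.
- arm.current_joint_positions(): joint angles.
- arm.current_dq(): joint speeds.
- arm.current_tau(): joint torques, N m.
- arm.current_ee_pos(): TCP position.
- arm.current_tool_rot(): TCP orientation.
- arm.current_force(): force on the tool from outside, world axes, zero at the start.
- arm.current_torque(): the same for the moment, N m.
- arm.current_width(): finger opening in m.
Only numpy, scipy, OpenCV 4.12 (cv2) and the standard library are available. Lean on these libraries where they do the work, as an engineer would, in place of code of your own. Each camera call takes 0.05 s, during which the arm holds its last target. There are 200 camera calls.

## Working session

There is one attempt and no reset: what is moved stays moved. The work goes in short steps, each a Python script; the robot and the scene stay as the last script left them, time stands still between calls to the robot, and variables do not carry over. Pictures are saved under pics/ and viewed, about 8 in all and at most 12, crops included, and the job is handed in when it is done.

```bash
ls; mkdir -p pics; python3 - <<'E'
from rig import arm
import cv2,numpy as np
np.set_printoptions(precision=4,suppress=True)
for n in ["scene","side"]:
    im=arm.snapshot(n); cv2.imwrite(f"pics/{n}0.png",im[:,:,::-1]); c=arm.get_calibration(n); print(n,c)
print(arm.grip_depth,arm.current_t(),arm.current_tool_rot(),arm.get_calibration("wrist"),arm.current_ee_pos())
E
```

```text
pics
scene {'intrinsics': array([[581.1879,   0.    , 318.1694],
       [  0.    , 581.1879, 237.8511],
       [  0.    ,   0.    ,   1.    ]]), 'k1': -0.11773833179456077, 'cam_to_world': array([[-0.4974,  0.6059, -0.6209,  1.3281],
       [ 0.8673,  0.3651, -0.3385,  0.6   ],
       [ 0.0216, -0.7068, -0.7071,  1.0498],
       [ 0.    ,  0.    ,  0.    ,  1.    ]])}
side {'intrinsics': array([[462.5052,   0.    , 325.8705],
       [  0.    , 462.5052, 239.2654],
       [  0.    ,   0.    ,   1.    ]]), 'k1': -0.11647034614294158, 'cam_to_world': array([[ 0.9862, -0.0857,  0.1414,  0.3195],
       [-0.1638, -0.6216,  0.766 , -0.7232],
       [ 0.0222, -0.7786, -0.6271,  0.7568],
       [ 0.    ,  0.    ,  0.    ,  1.    ]])}
0.0188 0.1 [[-0.9455  0.3258 -0.0005]
 [ 0.3258  0.9455 -0.001 ]
 [ 0.0001 -0.0011 -1.    ]] {'intrinsics': array([[406.3617,   0.    , 318.6678],
       [  0.    , 406.3617, 232.2325],
       [  0.    ,   0.    ,   1.    ]]), 'k1': -0.028041719110929748, 'cam_to_world': array([[ 0.3252,  0.906 ,  0.2709,  0.1271],
       [ 0.9457, -0.3111, -0.0948,  0.6177],
       [-0.0016,  0.287 , -0.9579,  0.3846],
       [ 0.    ,  0.    ,  0.    ,  1.    ]])} [0.2035 0.5906 0.2134]
```

View pics/scene0.png

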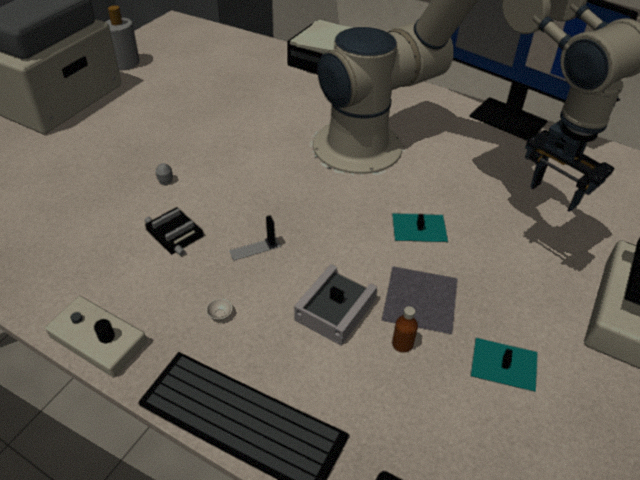

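View pics/side0.png

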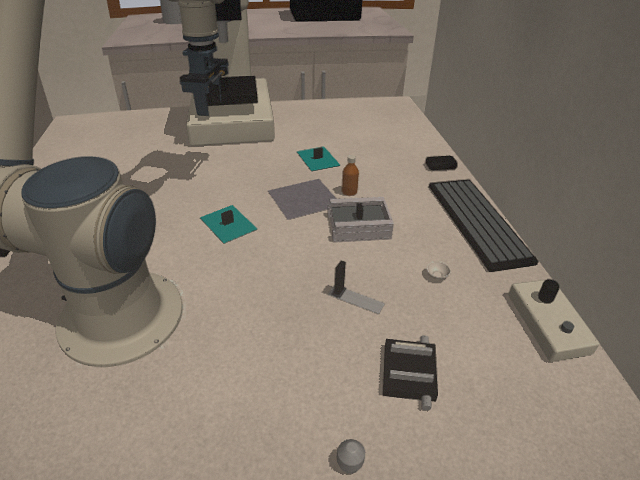

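The scene view shows the tray around (337,303), mat (420,298), jar (404,330), dish (220,311), spatula (255,245), stage (174,230) and objective (164,174). The side view agrees. Next I'll locate them roughly and take close wrist pictures.

```bash
cat > h.py <<'E'
from rig import arm
import cv2,numpy as np
np.set_printoptions(precision=4,suppress=True)
def ray(c,p):
    K,k=c["intrinsics"],c["k1"]
    q=cv2.undistortPoints(np.array([[p]],float),K,np.array([k,0,0,0.]))[0,0]
    T=c["cam_to_world"]; return T[:3,3],T[:3,:3]@np.array([q[0],q[1],1])
def pt(c,p,z):
    o,d=ray(c,p); return o+d*(z-o[2])/d[2]
def proj(c,P):
    T=c["cam_to_world"]; q=(np.array(P)-T[:3,3])@T[:3,:3]; s=q[:,:2]/q[:,2:]
    s=s*(1+c["k1"]*(s**2).sum(1,keepdims=True)); K=c["intrinsics"]
    return s*K[0,0]+K[:2,2]
def down(yaw):  # tool z down, jaw axis(y) at world angle yaw (deg)
    a=np.radians(yaw); y=np.array([np.cos(a),np.sin(a),0]); z=np.array([0,0,-1.]); return np.c_[np.cross(y,z),y,z]
def look(name,i):
    c=arm.get_calibration(name); im=arm.snapshot(name); cv2.imwrite(f"pics/{i}.png",im[:,:,::-1]); np.save(f"pics/{i}.npy",c,allow_pickle=True); return c
def load(i): return np.load(f"pics/{i}.npy",allow_pickle=True).item()
E
python3 - <<'E'
from h import *
c=arm.get_calibration("scene")
for n,p,z in [("knob",(338,296),.06),("mat",(420,298),0),("jar",(403,345),0),("dish",(220,314),.01),("grip",(270,218),.0875),("gripfoot",(270,245),0),("tip",(233,253),0),("stage",(174,230),.024),("obj",(164,178),.02),("teal1",(420,228),0),("teal2",(506,363),0)]:
    print(n,pt(c,p,z))
c=arm.get_calibration("side")
for n,p,z in [("knob",(360,212),.05),("mat",(304,198),0),("grip",(340,262),.0875),("foot",(338,295),0),("tip",(380,306),0),("stage",(411,370),.024),("obj",(351,455),.03),("dish",(437,272),.01),("jar",(350,190),0)]: print(n,pt(c,p,z))
E
```

```text
knob [0.593  0.2532 0.06  ]
mat [0.4558 0.4003 0.    ]
jar [0.5971 0.4199 0.    ]
dish [0.7375 0.0339 0.01  ]
grip [0.4844 0.0056 0.0875]
gripfoot [0.491  0.0061 0.    ]
tip [ 0.5618 -0.0574  0.    ]
stage [ 0.5913 -0.2176  0.024 ]
obj [ 0.4412 -0.3805  0.02  ]
teal1 [0.2367 0.3082 0.    ]
teal2 [0.5279 0.6334 0.    ]
knob [0.5869 0.2409 0.05  ]
mat [0.4581 0.4002 0.    ]
grip [0.4879 0.0122 0.0875]
foot [ 0.4843 -0.002   0.    ]
tip [ 0.5708 -0.0492  0.    ]
stage [ 0.58   -0.2406  0.024 ]
obj [ 0.4325 -0.3895  0.03  ]
dish [0.7319 0.0288 0.01  ]
jar [0.6012 0.4251 0.    ]
```

```bash
python3 - <<'E'
from h import *
arm.move_to([.50,.31,.27],down(90)); print(arm.current_t()); look("wrist","w1")
arm.move_to([.50,-.11,.27],down(90)); print(arm.current_t()); look("wrist","w2")
print(arm.current_ee_pos(),arm.current_joint_positions())
E
```

```text
1.625
3.225
[ 0.5003 -0.1091  0.27  ] [ -18.9931   15.9805   88.07      0.0112   75.9502 -109.0627]
```

View pics/w1.png

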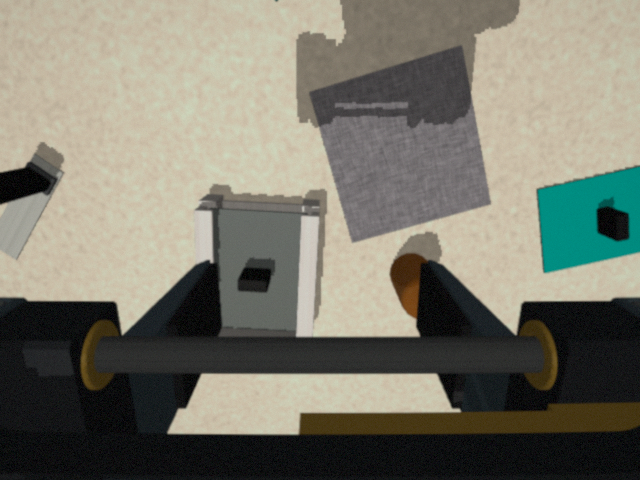

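View pics/w2.png

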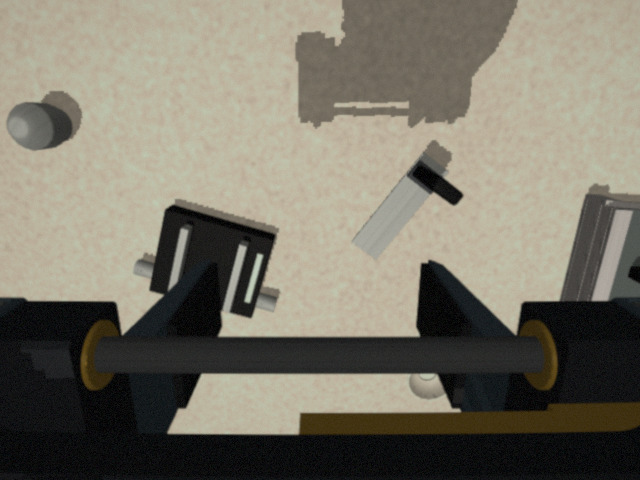

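w1: tray walls at u 197–320 with knob at (255,278), mat corners at (310,92), (463,46), (491,204) and (353,241), and the jar at (405,290). w2: spatula grip at (437,183) with its tip near (365,250), stage at (215,258), objective at (30,125), dish at (428,385). I'll zoom in to get exact pixels.

```bash
python3 - <<'E'
import cv2,numpy as np
a=cv2.imread("pics/w1.png");b=cv2.imread("pics/w2.png")
M=np.zeros((600,800,3),np.uint8)
def put(im,x,y,w,h,s,X,Y):
    c=cv2.resize(im[y:y+h,x:x+w],None,fx=s,fy=s,interpolation=cv2.INTER_CUBIC); c=np.clip(c*1.4,0,255).astype(np.uint8)
    for k in range(0,w,20): cv2.line(c,(k*s,0),(k*s,6),(0,0,255),1);cv2.putText(c,str(x+k),(k*s,16),0,.3,(0,0,255),1)
    for k in range(0,h,20): cv2.line(c,(0,k*s),(6,k*s),(0,0,255),1);cv2.putText(c,str(y+k),(8,k*s+4),0,.3,(0,0,255),1)
    M[Y:Y+c.shape[0],X:X+c.shape[1]]=c[:600-Y,:800-X]
put(a,190,180,140,165,3,0,0); put(b,345,135,124,130,3,425,0)
put(b,130,195,155,125,2,425,350+0)
cv2.imwrite("pics/m1.png",M)
E
```

```text
(no output)
```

View pics/m1.png

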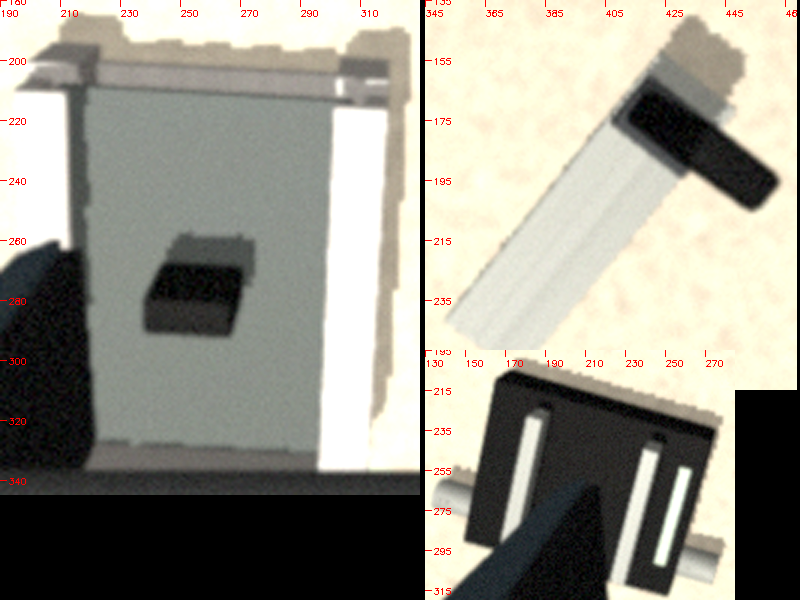

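The zoom gives the corners: tray wall-top near corners at u=195, 212.7, 301 and 319 (v≈210–216), knob top centre (253.5,286), blade corners (352,241), (376,259), (423,153) and (448,171), and the stage top and rail corners. Now I'll fit the poses.

```bash
cat > fit.py <<'E'
from h import *
from scipy.optimize import least_squares
def fit(c,pts,lines,x0):
    # pts: (px, local xyz m); lines: (px, y, z)
    def w(q,L): a=q[2]; return np.array([q[0]+L[0]*np.cos(a)-L[1]*np.sin(a),q[1]+L[0]*np.sin(a)+L[1]*np.cos(a),L[2]])
    def res(q):
        r=[]
        for p,L in pts: r+=list(pt(c,p,L[2])[:2]-w(q,L)[:2])
        for p,y,z in lines:
            d=pt(c,p,z)[:2]-q[:2]; r.append(-d[0]*np.sin(q[2])+d[1]*np.cos(q[2])-y)
        return np.array(r)*1000
    s=least_squares(res,x0,loss="soft_l1",f_scale=2.); return s.x,res(s.x)
E
python3 - <<'E'
from fit import *
a,b=load("w1"),load("w2"); m=.001
def show(n,r): print(n,r[0],"yaw",np.degrees(r[0][2]),"res",r[1].round(1))
P=lambda p,*L:(p,np.array(L)*m)
Lr=lambda p,y,z:(p,y*m,z*m)
show("tray",fit(a,[P((195,210),-75,-62,52),P((212.7,210.7),-75,-44,52),P((301,215.7),-75,44,52),P((319,215.7),-75,62,52)],[Lr((296,336.7),44,52),Lr((213.3,260),-44,52),Lr((313.3,336.7),62,52)],[.59,.25,0]))
print("knobtop",[pt(a,p,.068) for p in [(238,279),(270,281),(239,290),(267,292),(253.5,285.5)]])
print("lidedges",[pt(a,p,.034) for p in [(220,326.7),(296,330.7),(219,210.7),(300,212.7)]])
show("mat",fit(a,[P((310,92),-85,-80,2),P((463,46),-85,80,2),P((491,204),85,80,2),P((353,241),85,-80,2)],[],[.46,.4,0]))
show("spat(bladeunderside at grip)",fit(b,[P((352,241),106,-18,2.5),P((376,259),106,18,2.5),P((422.7,153),-20,-18,2.5),P((448.3,171.7),-20,18,2.5)],[Lr((407.3,173.3),-18,2.5),Lr((381.7,251.7),18,2.5)],[.49,0,-.7]))
print("gripend",[pt(b,p,.0875) for p in [(462.7,195),(454,204.3)]])
show("stage",fit(b,[P((166,210),-50,-60,24),P((273.5,239),-50,60,24),P((151,290),50,-60,24),P((251.5,317),50,60,24),P((182.5,229),-40,-35,40),P((191.5,230),-40,-27,40),P((239,245),-40,27,40),P((247.5,246),-40,35,40),P((223.5,311),40,27,40),P((231,312),40,35,40)],[],[.59,-.22,-.2]))
print("jar",pt(a,(405,265),0),"dish",pt(b,(428,385),.02),"obj",pt(b,(30,128),.058))
E
```

```text
tray [ 0.5903  0.2462 -0.0518] yaw -2.9653043519948286 res [ 0.2  0.9 -0.   0.4  0.4 -0.4 -0.5 -0.6 -0.4 -0.1  0.3]
knobtop [array([0.579 , 0.2309, 0.068 ]), array([0.581 , 0.2626, 0.068 ]), array([0.5909, 0.2312, 0.068 ]), array([0.593 , 0.2592, 0.068 ]), array([0.586, 0.246, 0.068])]
lidedges [array([0.6519, 0.1998, 0.034 ]), array([0.6566, 0.2855, 0.034 ]), array([0.5175, 0.2082, 0.034 ]), array([0.5195, 0.2917, 0.034 ])]
mat [0.4584 0.4023 0.2844] yaw 16.29743137690915 res [ 0.8  0.2  1.2 -0.1 -0.4 -0.7 -2.   0.6]
spat(bladeunderside at grip) [ 0.4877  0.0056 -0.6386] yaw -36.59057719772436 res [-0.8  1.  -0.6  0.3  1.5 -1.  -0.1 -0.6  0.9 -0.5]
gripend [array([0.4907, 0.019 , 0.0875]), array([0.4992, 0.012 , 0.0875])]
stage [ 0.5834 -0.2276 -0.2872] yaw -16.457720032495494 res [ 1.7  0.4 -0.3 -1.6 -1.7  1.8 -2.4 -1.4  1.3  0.5  0.   2.1  1.  -1.5
 -0.2 -0.3  0.6 -0.1 -0.5  0.4]
jar [0.5903 0.4114 0.    ] dish [0.7412 0.0257 0.02  ] obj [ 0.4337 -0.377   0.058 ]
```

Residuals are 2 mm or less and the sizes agree: tray (0.590, 0.246) at −3°, mat 16.3°, spatula −36.6°, stage −16.5°. Now the lid: jaws along tray y, gripping the 30 mm width of the knob.

```bash
cat > poses.py <<'E'
from h import *
TR=(.5903,.2462,-2.97); ST=(.5834,-.2276,-16.46); SP=(.4877,.0056,-36.6); MAT=(.4584,.4023,16.3)
def W(q,x,y,z):
    a=np.radians(q[2]); return np.array([q[0]+x*np.cos(a)-y*np.sin(a),q[1]+x*np.sin(a)+y*np.cos(a),z])
E
python3 - <<'E'
from poses import *
R=down(90+TR[2]); k=np.array([.586,.246,0])
arm.grip(.048)
arm.move_to(k+[0,0,.11],R); arm.move_l(k+[0,0,.037],feed=.1); print(arm.current_t(),arm.current_force())
arm.grip(.0); w=arm.current_width(); print("width",w)
assert .027<w<.033
p=arm.current_ee_pos(); f0=arm.current_force()
arm.move_l(p+[0,0,.0087],feed=.03); print(arm.current_force()-f0,arm.current_width(),arm.current_t())
p=arm.current_ee_pos(); a=np.radians(TR[2]); d=np.array([-np.cos(a),-np.sin(a),0])
for s in (.04,.10,.165):
    arm.move_l(p+d*s,feed=.08); print(s,arm.current_force()-f0,arm.current_width())
print(arm.current_t()); look("scene","s1")
E
```

```text
6.4417 [-0.0944 -0.3999  0.8986]
width 0.029443126943703855
[ 0.7596  0.4073 -8.0721] 0.029974055961347328 7.3167
0.04 [ 1.224   0.3371 -6.9851] 0.0299973138600663
0.1 [ 0.8839  0.1091 -7.2298] 0.029796065244929823
0.165 [ 0.6764  0.3609 -7.5178] 0.029634276355737274
9.825
```

```bash
python3 - <<'E'
import cv2
from h import *
print(arm.current_force())
im=cv2.imread("pics/s1.png")[170:370,240:500]; cv2.imwrite("pics/s1c.png",cv2.resize(im,None,fx=3,fy=3,interpolation=cv2.INTER_CUBIC))
E
```

```text
[-0.2393 -1.002  -1.0843]
```

View pics/s1c.png

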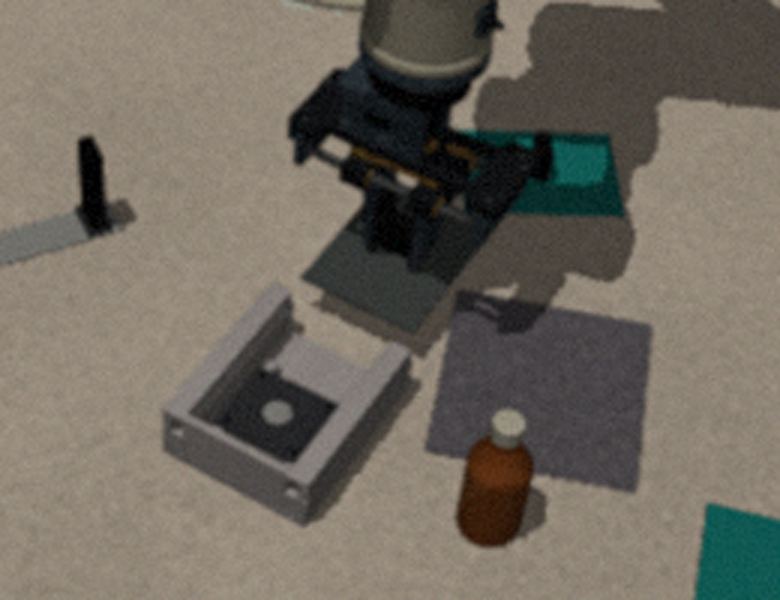

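The lid is out and level, and the plate lies in the tray. Next it goes onto the mat, followed by a look at the plate.

```bash
python3 - <<'E'
from poses import *
p=arm.current_ee_pos(); print(p)
arm.move_l(p+[0,0,.04],feed=.15)
R=down(90+MAT[2]); m=np.array([MAT[0],MAT[1],0])
arm.move_l(m+[0,0,.075],R,feed=.15)
arm.move_l(m+[0,0,.0115],feed=.08); print("F",arm.current_force())
arm.move_l(m+[0,0,.0095],feed=.02); print("F",arm.current_force(),arm.current_ee_pos())
arm.grip(.05); arm.move_l(m+[0,0,.10],feed=.2)
arm.move_to([.54,.335,.25],down(90)); print(arm.current_t()); look("wrist","w3")
E
python3 - <<'E'
import cv2
im=cv2.imread("pics/w3.png"); cv2.imwrite("pics/w3c.png",cv2.resize(im[0:300,100:500],None,fx=2,fy=2,interpolation=cv2.INTER_CUBIC))
E
```

```text
[0.4222 0.2547 0.0464]
F [-0.5129  0.0701 -0.6343]
F [-0.2001 -0.2626 -1.097 ] [0.4585 0.4024 0.0097]
14.5167
```

View pics/w3c.png

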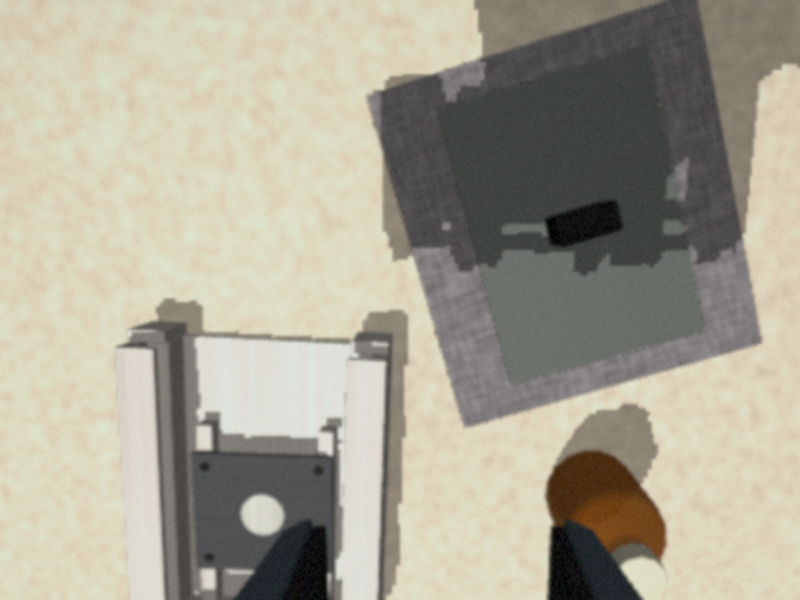

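The lid lies centred on the mat. Plate corners (full-image pixels) are about (196,226), (266.5,227.5), (197,282.5) and (267,285.5). I'll fit the plate pose, then take the spatula.

```bash
python3 - <<'E'
from poses import *
from fit import fit
c=load("w3"); m=.001
P=lambda p,*L:(p,np.array(L)*m)
q,r=fit(c,[P((196,226),-32,-36,24),P((266.5,227.5),-32,36,24),P((197,282.5),32,-36,24),P((267,285.5),32,36,24)],[],[.6,.25,0]); print("plate",q,np.degrees(q[2]),r.round(1))
t,r=fit(c,[P((158.5,173.5),-75,-62,52),P((176.5,173.5),-75,-44,52),P((274,179),-75,44,52),P((293,180),-75,62,52)],[],[.59,.25,0]); print("tray",t,np.degrees(t[2]),r.round(1))
a=np.radians(TR[2]); d=q[:2]-TR[:2]; print("in tray",d[0]*np.cos(a)+d[1]*np.sin(a),-d[0]*np.sin(a)+d[1]*np.cos(a))
# spatula
R=down(SP[2]); g=np.array([SP[0],SP[1],0])
arm.grip(.05); arm.move_to(g+[0,0,.15],R); look("wrist","w4")
arm.move_l(g+[0,0,.0462],feed=.12); print(arm.current_force(),arm.current_t())
arm.grip(0.); print("w",arm.current_width(),arm.current_force(),arm.current_t())
p=arm.current_ee_pos(); arm.move_l(p+[0,0,.04],feed=.08); print("w",arm.current_width(),arm.current_force(),p,arm.current_t())
look("wrist","w5")
E
```

```text
plate [ 0.602   0.2449 -0.0387] -2.2185705454580464 [ 1.2  0.4 -0.1  0.  -0.7 -1.4 -0.3  0.8]
tray [ 0.5901  0.2463 -0.0516] -2.95403713436877 [ 0.4  0.9 -0.5 -0.5  0.   0.2  0.  -0.5]
in tray 0.011781206916125869 -0.000700600487151152
[-0.2774 -0.3103 -0.3658] 17.3583
w 0.013702698966617103 [-1.3183 -0.2186  3.744 ] 18.0
w 0.013943226819172042 [-0.47    0.2519 -1.9372] [0.4877 0.0056 0.0463] 18.65
```

View pics/w5.png

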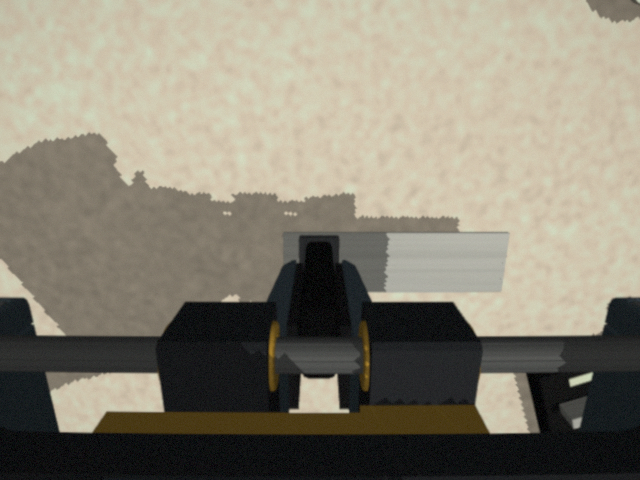

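The spatula is held (width 13.9 mm, weight about 1.6 N). The blade tip corners are at (508,233) and (500,292), so I'll check the blade's pose in the hand before inserting.

```bash
python3 - <<'E'
from poses import *
from fit import fit
c=load("w5"); p=arm.current_ee_pos(); print(p, arm.current_tool_rot()[:,1])
q,r=fit(c,[(( 508,233),np.array([.106,.018,.0425])),((500,292),np.array([.106,-.018,.0425])),((283,233),np.array([-.02,.018,.0425]))],[((400,232.5),.018,.0425),((400,292),-.018,.0425)],[p[0],p[1],-.64]); 
a=np.radians(SP[2]); d=q[:2]-p[:2]; print(q,np.degrees(q[2]),r.round(1),"offset in tool",d[0]*np.cos(a)+d[1]*np.sin(a),-d[0]*np.sin(a)+d[1]*np.cos(a))
E
```

```text
[0.4874 0.0056 0.0859] [ 0.8028 -0.5962 -0.0006]
[ 0.4873  0.0052 -0.6389] -36.6062425461318 [-0.4  0.1 -0.2  0.2  0.4 -0.6  0.1  0.2] offset in tool 0.00013528734610126927 -0.00042523897375460097
```

```bash
python3 - <<'E'
from poses import *
PL=(.602,.2449,-2.3); R=down(PL[2]); Z=.0462
arm.move_l(arm.current_ee_pos()+[0,0,.03],feed=.15)
arm.move_to(W(PL,-.225,0,Z+.06),R)
arm.move_l(W(PL,-.225,0,Z+.0115),feed=.1); f0=arm.current_force(); print(f0,arm.current_t())
for x in (-.14,-.10,-.063):
    arm.move_l(W(PL,x,0,Z+.0115),feed=.09); print(x,arm.current_force()-f0)
arm.move_l(W(PL,-.063,0,Z+.0165),feed=.02); print("pre",arm.current_force()-f0)
arm.move_l(W(PL,-.063,0,Z+.022),feed=.015); arm.sleep(.2); print("up",arm.current_force()-f0,arm.current_t())
arm.move_l(W(PL,-.063,0,Z+.075),feed=.06); arm.sleep(.2); print("up",arm.current_force()-f0,arm.current_width(),arm.current_t())
look("wrist","w6"); look("scene","s2")
import cv2
a=cv2.imread("pics/w6.png")[150:390,150:630]; b=cv2.imread("pics/s2.png")[200:350,240:400]
M=np.zeros((600,720,3),np.uint8); M[:360]=cv2.resize(a,(720,360)); M[360:585,:240]=cv2.resize(b,(240,225)); cv2.imwrite("pics/m2.png",M)
E
```

```text
[-0.4815  0.8309 -1.0706] 20.7417
-0.14 [ 0.8939 -1.6596  0.0149]
-0.1 [ 0.1043 -1.0897 -0.0066]
-0.063 [ 0.7237 -0.7467 -0.8398]
pre [ 0.5955 -0.3655 -1.1086]
up [ 0.6555 -1.3434 -0.8794] 24.1
up [ 0.9406 -1.4357 -0.5694] 0.013919695313295552 25.3333
```

View pics/m2.png

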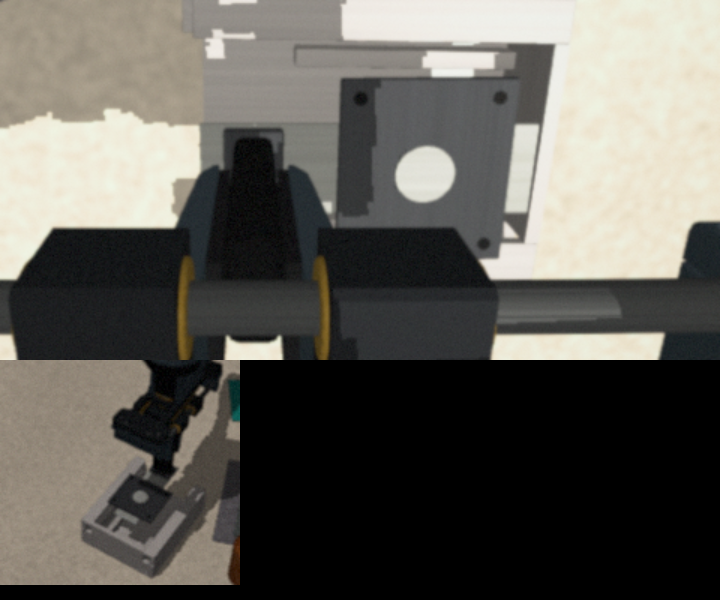

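The plate sits flat on the blade, clear of the tray. Next I fit its pose in the hand, carry it to the stage and look before lowering.

```bash
cat > inhand.py <<'E'
from poses import *
from fit import fit
def inhand(i,pts,lines,ee,yaw,z):
    c=load(i); q,r=fit(c,[(p,np.array([x,y,z])) for p,x,y in pts],[],[ee[0],ee[1],np.radians(yaw)])
    a=np.radians(yaw); d=q[:2]-ee[:2]
    return d[0]*np.cos(a)+d[1]*np.sin(a),-d[0]*np.sin(a)+d[1]*np.cos(a),np.degrees(q[2])-yaw,r.round(1)
E
python3 - <<'E'
from inhand import *
o=inhand("w6",[((378,203.3),-.032,.036),((496,204.7),.032,.036),((482.7,321.3),.032,-.036)],[],arm.current_ee_pos(),-2.3,.0815); print(o)
Z=.0462; R=down(-2.3); p=arm.current_ee_pos(); z=Z+.095
arm.move_l([p[0],p[1],z],feed=.08)
yaw=ST[2]-o[2]; R=down(yaw)
S=(ST[0],ST[1],yaw); g=W(S,-o[0],-o[1],z)
arm.move_l(g,R,feed=.13); arm.sleep(.3); print(arm.current_t(),arm.current_force())
look("wrist","w7")
import cv2
cv2.imwrite("pics/w7c.png",cv2.resize(cv2.imread("pics/w7.png")[100:400,150:550],None,fx=2,fy=2,interpolation=cv2.INTER_CUBIC))
E
```

```text
(np.float64(0.06385954485084165), np.float64(-0.0009646444486898151), np.float64(0.5364177590001766), array([ 0.5, -0. , -0.5, -1.2,  0. ,  1.3]))
29.7917 [ 0.4951  0.1089 -2.8884]
```

View pics/w7c.png

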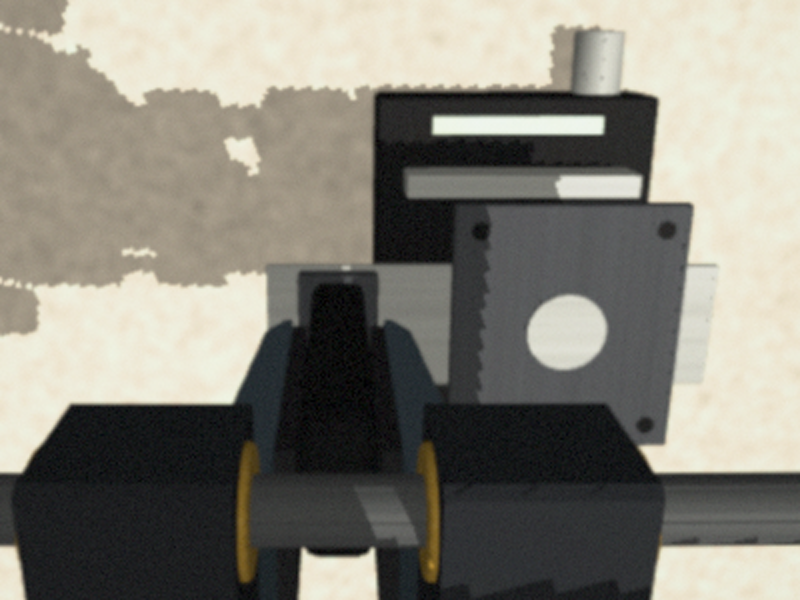

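```bash
python3 - <<'E'
from inhand import *
ee=arm.current_ee_pos(); y=arm.current_tool_rot()[:,1]; yaw=np.degrees(np.arctan2(y[1],y[0])); print(ee,yaw)
print(inhand("w7",[((377.5,201.5),-.032,.036),((496.5,202),.032,.036),((482.5,321.5),.032,-.036)],[],ee,yaw,.1015))
c=load("w7"); P=lambda p,*L:(p,np.array(L)*.001)
q,r=fit(c,[P((352.5,187.5),-40,35,40),P((471.5,187.5),40,35,40),P((352.5,199),-40,27,40),P((470,199),40,27,40)],[],[.58,-.22,-.28]); print("stage rails",q,np.degrees(q[2]),r.round(1))
q,r=fit(c,[P((338,147.5),-50,60,24),P((478.5,148.5),50,60,24)],[],[.58,-.22,-.28]); print("stage block",q,np.degrees(q[2]),r.round(1))
E
```

```text
[ 0.5226 -0.208   0.1412] -16.99413339545814
(np.float64(0.06385577790039648), np.float64(-0.00010355665026087757), np.float64(0.40865181194695666), array([ 0.2,  0.1, -0.4, -0.4,  0.2,  0.2]))
stage rails [ 0.583  -0.2295 -0.2948] -16.892967747214122 [-0.5  0.1  0.5 -0.2 -0.3  0.1  0.3 -0.1]
stage block [ 0.5822 -0.2292 -0.3003] -17.20335836636443 [ 0.7 -0.2 -0.7  0.2]
```

```bash
python3 - <<'E'
from poses import *
Z=.0462; S=(.583,-.2293,-17.2); R=down(S[2]); ox,oy=-.0639,.0003
arm.move_l(W(S,ox,oy,Z+.045),R,feed=.07)
arm.move_l(W(S,ox,oy,Z+.0385),feed=.02); print(arm.current_force())
arm.move_l(W(S,ox,oy,Z+.0310),feed=.015); arm.sleep(.2); print(arm.current_force(),arm.current_t())
for d in (.04,.09,.135):
    arm.move_l(W(S,ox-d,oy,Z+.031),feed=.07); print(arm.current_force(),arm.current_ee_pos())
print(arm.current_t())
arm.move_l(W(S,ox-.135,oy,Z+.07),feed=.12)
T=(.4877,.0056); Rs=down(SP[2])
arm.move_to([T[0],T[1],Z+.05],Rs); arm.move_l([T[0],T[1],Z+.004],feed=.08); arm.move_l([T[0],T[1],Z+.0004],feed=.02); arm.sleep(.1)
print(arm.current_force(),arm.current_t())
arm.grip(.04); arm.move_l([T[0],T[1],.16],feed=.15)
arm.move_to([.50,-.10,.25],down(90)); arm.sleep(.3); look("wrist","w8"); look("side","d8"); look("scene","s8"); print(arm.current_t())
import cv2
a=cv2.imread("pics/w8.png")[90:350,0:500]; b=cv2.imread("pics/s8.png")[150:360,130:470]
M=np.zeros((600,800,3),np.uint8); M[:416]=cv2.resize(a,(800,416)); M[416:,:298]=cv2.resize(b,(298,184)); d=cv2.imread("pics/d8.png")[230:415,310:560]; M[416:,300:549]=cv2.resize(d,(249,184)); cv2.imwrite("pics/m3.png",M)
E
```

```text
[ 0.084  -0.0386 -2.2828]
[ 0.5411 -1.1514 -2.1197] 32.0333
[ 0.3012  0.576  -0.8175] [ 0.4842 -0.1985  0.0774]
[ 0.3358 -0.6252 -2.1637] [ 0.4365 -0.1838  0.0773]
[ 1.0647  0.2152 -0.2202] [ 0.3936 -0.1705  0.0773]
34.4167
[ 0.2291 -0.1209 -1.6932] 36.8667
40.9667
```

View pics/m3.png

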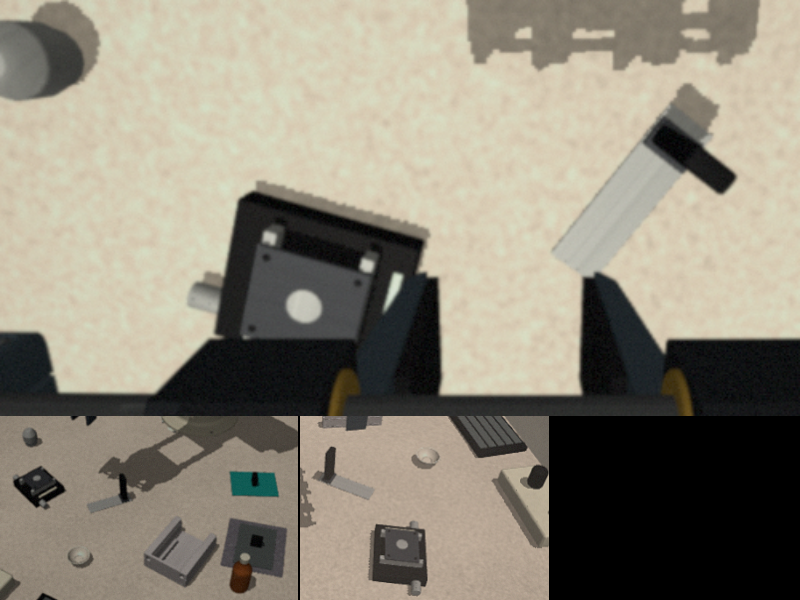

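Plate on the rails, spatula standing upright and clear, lid on the mat, bystanders in place. One numeric check of the plate's centring, then hand in.

```bash
python3 - <<'E'
from fit import *
c=load("w8"); n=pt(c,(163.8,243.1),.044)[:2]; r=pt(c,(233.8,263.1),.044)[:2]; l=pt(c,(151.9,299.4),.044)[:2]
S=np.array([.583,-.2293]); a=np.radians(-16.85); R=np.array([[np.cos(a),np.sin(a)],[-np.sin(a),np.cos(a)]])
for q in (n,r,l): print((R@(q-S))*1000)
print("yaw rel",np.degrees(np.arctan2(*(R@(r-n))[::-1]))-90)
print(arm.current_t(),arm.current_force()); arm.sign_off()
E
```

```text
[-31.4751 -32.8002]
[-31.1639  37.9951]
[ 32.2375 -33.4347]
yaw rel -0.2518537630570563
40.9667 [0.4407 0.1851 0.3083]
the job is handed in; nothing more can be done
```

The job is done and handed in at about 41 s of the 72 s allowed.

- **Lid:** I gripped it by the knob, raised it 8.7 mm, slid it out and laid it flat, knob up, in the middle of the mat. The picture afterwards confirmed this.
- **Plate:** I slid the spatula under it, lifted it out, lowered it onto the stage rails and drew the spatula out. The plate never went near the bench, and the fingers held only the spatula grip.
- **Spatula:** it stands back at its starting place, more than 20 cm from the stage.

**Last checks:**
- The plate's corners came out within about 1 mm of centred along the rails, and it is square to within about 0.3°.
- Across the rails the two side edges measured −33 and +38 mm, where ±36 would be centred, so the plate may sit about 2.5 mm to one side. That is close to the calibration and pixel-reading uncertainty. The closer look just before lowering put the offset below 1 mm, so the two measurements disagree slightly. I did not correct it.
- The objective, jar and dish looked undisturbed in the final pictures, and the arm was clear of everything.

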